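# Hold the earth-test probe on the sloping pad of a projector engine

## Task

Draw the spring-tipped test probe (the tool with the square handle) out of the bench stand, bring its nose in between the two guard plates on the sloping face of the projector engine, and hold it square to that face, its tip near the middle of the round bare-metal pad, pressed lightly so that the spring tip is about half-way in. Keep the probe off the guard plates and leave the other tools and parts where they are. Finish while still holding the probe on the pad like this: do not put it down.

Things in the scene. Friction and masses are not known exactly. Their poses are not given: they have to be found in the camera images.
- probe_grip (a point): centre of the test probe's square black handle (22 x 22 mm, 80 mm long, faces along the point's x and y). z runs along the probe from its tip to the handle's top. Below the handle are a round steel nose, 12 mm across and 50 mm long, and the brass spring tip, which stands out 20 mm more: 110 mm from this centre to the very tip, on the axis. About 120 g. At the start the probe stands upright, the underside of its handle on the top of the stand, its nose hanging in the hole
- probe_tip (a point): the very end of the probe's rounded brass spring tip, 6 mm across
- plunger (a joint): how far the probe's spring tip is pushed in, m: 0 when free, 0.014 at its stop; the spring is soft, 250 N/m with no preload (1.75 N half-way in)
- probe: the whole test probe; its origin lies on the axis at the underside of the handle, 40 mm below the handle's centre, z towards the handle's top
- stand: aluminium block on the table, 80 mm (x) by 150 mm (y), 80 mm high, origin at the centre of its underside. Two upright 16 mm holes, 35 mm to either side of its middle along y; the probe stands in one and the nut driver in the other (either way round)
- engine: black projector light engine, fixed on the table: chassis 260 mm (x) by 300 mm (y), 100 mm high, origin at the centre of its underside; a hood along its -y side reaches 160 mm, a lens turret near its +x, +y corner about 215 mm. A black block with the sloping face stands on its deck near the middle of its -x edge
- pad_center (a point): centre of the top of the round bare steel pad (20 mm across, 2 mm proud of the sloping face), the only pad between the guard plates. z points straight out of the face: the face slopes 25 degrees, looking up and towards the engine's -x side; y is level, along the engine's y. 75 mm from the engine's middle towards -x, 137 mm above the table
- pad: the round steel pad itself; its origin is 2 mm below the centre of its top; axes as pad_center
- guards: two upright aluminium guard plates on the sloping face, 70 mm long, 4 mm thick, 31 mm high above the face, one to each side of the pad at y = +25 and -25 mm (46 mm clear between them, open at both ends and above); origin on the face midway between them, axes as the pad
- driver: nut driver with a round black handle, 26 mm across and 58 mm long, in the other hole of the stand; origin at the underside of its handle. Leave it
- tape: roll of clear tape, 70 mm across, 22 mm high, origin under its centre. Leave it
- lens_ring: dark steel ring, 60 mm across, 12 mm high, lying on the engine's deck, origin under its centre. Leave it
- screwdriver: screwdriver lying on the table. Leave it
- cleaner: closed bottle, 56 mm across, 150 mm high, origin under its centre. Leave it
- lens: black lens barrel, 72 mm across, 90 mm high, standing, origin under its centre. Leave it
- meter: grey hand meter, 170 x 85 x 41 mm, lying flat, origin under its centre. Leave it
- jar: closed jar, 60 mm across, 70 mm high, origin under its centre. Leave it
Not all that is in view belongs to the job. Several things have the shape of the stand; the one meant has the colours described above.

How it is judged:
On the way:
1. the probe is drawn right out of the stand, held by the gripper (z of probe_tip in the frame of stand above 0.085 m and contact force between probe and stand below 0.1 N and contact force between probe and the fingers above 1 N), for 0.2 s.
At the end, for the whole second after the job is handed in: The gripper holds the probe still (nothing else carries it, under 1 N against the guard plates), within 0.17 rad (about 10 degrees) of square to the sloping face, its tip within 8 mm of the pad's centre, the spring tip pushed in 3 to 12 mm of its 14 mm, with 0.5 to 5 N on the pad (contact force between probe and pad between 0.5 and 5 N and value of joint plunger between 0.003 and 0.012 m and distance between probe_tip and pad_center below 0.008 m and angle between the z axis of probe_grip and the z axis of pad_center, either way round below 0.17 rad and contact force between probe and guards below 1 N and contact force between probe and the fingers above 2 N and contact force between probe and stand below 0.1 N and linear speed of probe below 0.02 m/s); the arm keeps its last pose, push and grip.
It fails at once if the probe is pushed hard against the pad (over 12 N) (contact force between probe and pad above 12 N).
It fails at once if the probe knocks the guard plates hard (over 15 N) (contact force between probe and guards above 15 N).
It fails at once if another loose tool or part is shifted by more than 30 mm (distance of any of driver, tape, lens_ring, screwdriver, cleaner, lens, meter, jar from where it was at the start of the episode above 0.03 m).
It also fails if it takes over 32 s, if anything falls off the work surface, if the arm or the gripper's body presses on something with over 40 N, if the wrist force passes 120 N, or if a joint passes its speed limit or range.

## Robot

A 6-joint arm with a two-finger parallel gripper is mounted at the origin on the work surface. World frame = base frame: x ahead of the robot, y to its left, z up, the work surface at z = 0. Lengths are in m, angles in rad, forces in N, time in s.
With the tool pointing down it reaches from about 0.375 to 0.9 m from the base axis. Payload 3.1 kg.
Tool frame: the origin (TCP) lies midway between the tips of the shut fingers; the grasp point (between the pads) lies 19 mm behind it; z points along the fingers, y is the line along which they close (so a half turn about z gives the same grasp; the last joint's range is limited). The gripper opens to 85 mm and grips with 20 to 120 N. Pads are 22 mm wide; open, the fingers measure 114 mm over their backs; the gripper's body (76 mm by 85 mm) begins 54 mm behind the grasp point. The pads swing forward as they close: fully open they stand 13 mm farther back than shut.
Start: joints at [1.04, 0.527, 1.433, -0, 1.181, -0.178], TCP at [0.216, 0.586, 0.231] pointing down, gripper open.
Joint ranges: [-3.08, 3.08], [-0.75, 2.2], [0.22, 2.44], [-1.43, 4.57], [0, 2.65], [-2.85, 2.85]. Speed limits (rad/s): [2.79, 2.79, 3.14, 3.14, 3.14, 3.14].

## Interface

Orientations are given as [roll, pitch, yaw] about the fixed x, y, z axes, in that order (R = Rz(yaw) Ry(pitch) Rx(roll)).
In Python, from station import state, get_image, finish_job gives the robot as it stands.
- The arm moves only by the tool servo_tool, never from a script. Its argument "rows" is a list of rows, each a list of 7 numbers: the turn, a rotation vector about the tool's x, y, z in rad, then the shift along the tool's x, y, z in cm, then the opening, from 0 (shut) to 1 (fully open). In form: [[rx, ry, rz, x, y, z, fingers], ...]. A call has exactly 8 rows; each row is the pose to reach, as a shift and turn from the pose commanded when the call began, along the tool's axes at that moment; what a row does not reach only later rows make up. A row lasts 1/10 s, in which the tool goes at most 50 mm and 8.59 degrees, less where a joint would pass 70% of its speed; a pose out of reach is approached as far as the arm can. A call with a gripper value outside its range is refused whole. The fingers move at their own pace and stop on an object; the grip force is fixed at half the most. Time passes only in rows, so rows that repeat a pose let the fingers close, or fill a call up. It gives the time, the measured TCP pose, the force, the opening and the grip force at its end, in the units of the state.
- state(): the state, without advancing time (a new reading comes with each control period).
- get_image(name): name is "side" or "top" or "wrist"; returns a dict with "frame" (384x512x3 uint8, red, green, blue), "intrinsics" (3x3 intrinsics, pixels), "extrinsics" (4x4, takes a point from camera to world coordinates). Camera axes: x right, y down, z forward; pixel columns grow to the right and rows downward; lengths in m; the calibration is good to about 2 mm. A picture is of the moment at which its call begins. There is no depth.
- finish_job(): hands the job in; it is judged then, once.
The state is a dict: "clock": time; "joint_positions": joint angles; "qd": joint speeds; "joint_torque": joint torques, N m; "tcp_pos": TCP position; "tool_rot": TCP orientation; "force": force on the tool from outside, world axes, zero at the start; "torque": the same for the moment, N m; "gripper_width": finger opening in m; "gripper_force": force on a finger pad.
Only numpy, scipy, OpenCV 4.12 (cv2) and the standard library are available. Lean on these libraries where they do the work, as an engineer would, in place of code of your own. Each camera call takes 0.05 s, during which the arm holds its last target. There are 200 camera calls.

## Working session

There is one attempt and no reset: what is moved stays moved. The work goes in short steps, Python scripts to look and compute and a tool call to move; the robot and the scene stay as the last step left them, time stands still between calls to the robot, and variables do not carry over. Pictures are saved under pics/ and viewed, at most 10 in all, crops included, and the job is handed in when it is done.

Besides the shell and the picture viewer there is one more tool, called after "Request:" as name([rows], argument=value, ...), one row to a line, values as JSON. servo_tool: Moves the arm, as the interface text tells. Its arguments: {"type":"object","properties":{"rows":{"type":"array"}},"required":["rows"]}

```bash
mkdir -p pics; ls; python3 - <<'E'
from station import state,get_image
import cv2,numpy as np
print(state())
for n in("side","top"):
    d=get_image(n);cv2.imwrite(f"pics/{n}0.png",cv2.cvtColor(d["frame"],cv2.COLOR_RGB2BGR))
    np.savez(f"{n}0.npz",**d);print(n,d["intrinsics"].round(1).tolist(),d["extrinsics"].round(3).tolist())
E
```

```text
pics
{'clock': 0.0, 'joint_positions': array([ 1.03949649e+00,  5.28471517e-01,  1.43390710e+00, -2.11312449e-05,
        1.18140853e+00, -1.78494733e-01]), 'qd': array([ 5.97706547e-05,  3.06096372e-04, -1.84040784e-04, -2.09182136e-03,
        1.15124441e-03, -9.57999488e-04]), 'joint_torque': array([ 1.61442724e-03, -4.42341936e+01, -1.78028888e+01, -5.78503159e-05,
        8.27042037e-03, -3.13152043e-06]), 'tcp_pos': array([0.21555999, 0.58588076, 0.23032881]), 'tool_rot': array([-3.13942956e+00, -3.70406563e-04,  2.78879519e+00]), 'force': array([-0.32213113, -0.40065949, -0.10743449]), 'torque': array([-0.00103634,  0.01192338, -0.01154359]), 'gripper_force': 0.0, 'gripper_width': 0.08541621792294089}
side [[353.0, 0.0, 258.6], [0.0, 353.0, 188.0], [0.0, 0.0, 1.0]] [[-0.98, -0.153, 0.125, 0.36], [-0.196, 0.692, -0.694, 0.785], [0.02, -0.705, -0.709, 0.897], [0.0, 0.0, 0.0, 1.0]]
top [[396.0, 0.0, 256.1], [0.0, 396.0, 189.1], [0.0, 0.0, 1.0]] [[0.003, -0.975, 0.221, 0.231], [-1.0, -0.002, 0.003, 0.019], [-0.003, -0.221, -0.975, 1.337], [0.0, 0.0, 0.0, 1.0]]
```

View pics/side0.png

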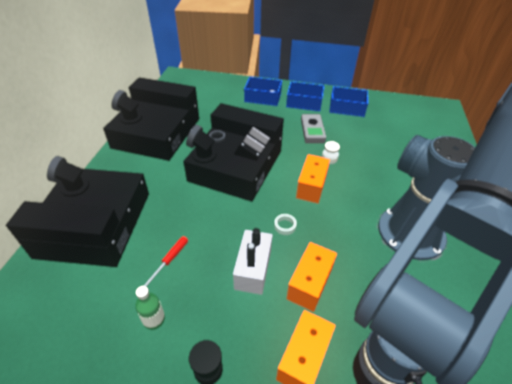

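View pics/top0.png

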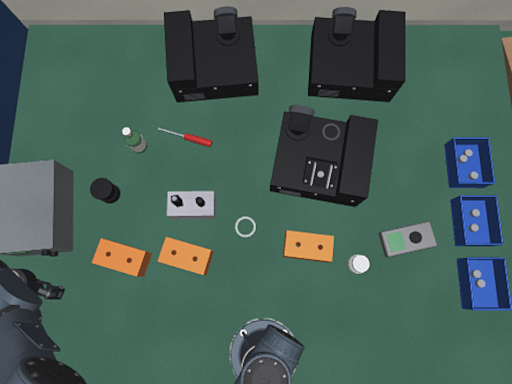

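The side view shows the grey stand at (252,260) with two black handles at (256,238) and (251,256). The engine with guard plates is at (255,140).

In the top view the candidates are:
- **Stand:** the grey block (190,203) fits. The orange look-alikes at (121,257), (185,255) and (309,246) do not.
- **Handle:** either (177,200) or (200,202).
- **Engine:** the one with guard plates at (320,175). The engines at (210,55) and (355,55) have none.

I'll check the choice in one close crop.

```bash
python3 - <<'E'
import cv2,numpy as np
t=cv2.imread("pics/top0.png");s=cv2.imread("pics/side0.png")
f=lambda im,x,y,w,h,k:cv2.resize(im[y:y+h,x:x+w],(w*k,h*k),interpolation=cv2.INTER_CUBIC)
a=f(t,160,180,64,48,6);b=f(s,225,220,64,80,6)[:480]
c=f(t,296,152,50,48,6);d=f(s,230,115,50,45,6)
H=560
p=lambda i:cv2.copyMakeBorder(i,0,288-i.shape[0] if i.shape[0]<288 else 0,0,0,cv2.BORDER_CONSTANT)
row1=np.hstack([p(a),p(b[:288])]);row2=np.hstack([p(c),p(d)])
row2=cv2.copyMakeBorder(row2,0,0,0,row1.shape[1]-row2.shape[1],cv2.BORDER_CONSTANT)
cv2.imwrite("pics/crop1.png",np.vstack([row1,row2]))
E
```

```text
(no output)
```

View pics/crop1.png

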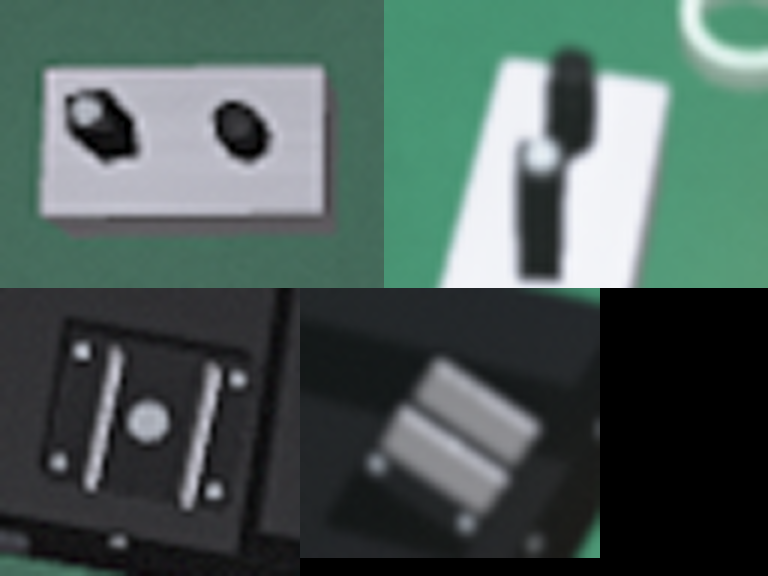

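The crop confirms it. The square handle with the light cap is the left one, top pixel ≈(174.5,198.5), on the stand's +y side. The shorter round one at (200,201.5) is the driver. The pad is at ≈(320.7,174.3), between two plates that run up the slope.

```bash
cat > h.py <<'E'
import numpy as np,cv2
from station import state,get_image
from scipy.spatial.transform import Rotation as Rn
def ray(d,uv):
    p=cv2.undistortPoints(np.float64([[uv]]),np.array(d["intrinsics"]),None)[0,0]
    E=np.array(d["extrinsics"]);v=E[:3,:3]@[p[0],p[1],1];return E[:3,3],v/np.linalg.norm(v)
def onz(d,uv,z):
    o,v=ray(d,uv);return o+v*(z-o[2])/v[2]
def tri(rays):
    A=sum(np.eye(3)-np.outer(v,v) for o,v in rays);b=sum((np.eye(3)-np.outer(v,v))@o for o,v in rays);return np.linalg.solve(A,b)
def proj(d,X):
    E=np.linalg.inv(d["extrinsics"]);c=E[:3,:3]@X+E[:3,3];q=d["intrinsics"]@c;return q[:2]/q[2]
def blobs(mask,amin):
    n,l,s,c=cv2.connectedComponentsWithStats(mask.astype(np.uint8));return [(c[i].round(1),s[i,4]) for i in range(1,n) if s[i,4]>=amin]
E
python3 - <<'E'
from h import *
t=np.load("top0.npz");s=np.load("side0.npz")
g=t["frame"].astype(int);mn=g.min(2);sat=g.max(2)-mn
m=((mn>125)&(sat<40));m[:,:160]=0;m[:,222:]=0;m[:185]=0;m[222:]=0
c,_=cv2.findContours(m.astype(np.uint8),0,2);c=max(c,key=cv2.contourArea)
r=cv2.boxPoints(cv2.minAreaRect(c));P=np.array([onz(t,u,.08) for u in r]);print("stand",P.round(3).tolist(),P.mean(0).round(3),[np.linalg.norm(P[i]-P[i-1]).round(3) for i in range(4)])
k=(mn>120)&(sat<50)
sub=np.zeros_like(k);sub[152:200,296:346]=k[152:200,296:346]
for b,a in blobs(sub,3):print("eng",b,a,onz(t,b,.137).round(3))
for z in(.16,.163):print("cap",onz(t,(160+86/6,180+110/6),z).round(3),onz(s,(225+(541-384)/6,220+157/6),z).round(3))
print("tri",tri([ray(t,(160+86/6-.4,180+110/6-.4)),ray(s,(225+157/6-.4,220+157/6-.4))]).round(3))
# engine deck edges: dark chassis front edge (z=.1)
gs=s["frame"].astype(int);ks=(gs.min(2)>110)&(gs.max(2)-gs.min(2)<40)
ss=np.zeros_like(ks);ss[115:160,225:290]=ks[115:160,225:290]
for b,a in blobs(ss,3):print("side",b,a)
# all foot: handle-base square in side
E
```

```text
stand [[0.508, 0.313, 0.08], [0.509, 0.163, 0.08], [0.43, 0.161, 0.08], [0.429, 0.309, 0.08]] [0.469 0.236 0.08 ] [np.float64(0.079), np.float64(0.15), np.float64(0.079), np.float64(0.148)]
eng [309.4 162.2] 5 [ 0.59  -0.145  0.137]
eng [312.9 173.5] 49 [ 0.553 -0.155  0.137]
eng [329.  176.5] 50 [ 0.543 -0.205  0.137]
eng [335.3 166.7] 3 [ 0.575 -0.226  0.137]
eng [320.4 173.6] 30 [ 0.553 -0.179  0.137]
eng [305.5 180.5] 4 [ 0.53  -0.131  0.137]
eng [331.5 185.5] 4 [ 0.514 -0.212  0.137]
cap [0.468 0.271 0.16 ] [0.467 0.271 0.16 ]
cap [0.467 0.27  0.163] [0.467 0.273 0.163]
tri [0.468 0.271 0.162]
side [259.1 135. ] 147
side [253.8 143. ] 156
side [242.3 143.7] 3
```

```bash
cat >> h.py <<'E'
def rel(pos,rpy,s=None):
    s=s or state();R0=Rn.from_euler("xyz",s["tool_rot"]);R1=Rn.from_euler("xyz",rpy)
    print("rotvec",(R0.inv()*R1).as_rotvec().round(3),"cm",(R0.inv().apply(np.array(pos)-s["tcp_pos"])*100).round(2))
E
python3 -c "
from h import *
rel([.468,.271,.27],[np.pi,0,np.pi/2])"
```

```text
rotvec [-2.000e-03  1.000e-03  1.218e+00] cm [-34.57 -20.84  -3.93]
```

Request:
servo_tool([
  [0, 0, 0.15, -4.3, -2.6, -1.5, 1],
  [0, 0, 0.3, -8.6, -5.2, -3.0, 1],
  [0, 0, 0.45, -12.9, -7.8, -3.9, 1],
  [0, 0, 0.6, -17.2, -10.4, -3.9, 1],
  [0, 0, 0.75, -21.5, -13, -3.9, 1],
  [0, 0, 0.9, -25.8, -15.6, -3.9, 1],
  [0, 0, 1.05, -30.1, -18.2, -3.9, 1],
  [0, 0, 1.2, -34.6, -20.8, -3.9, 1],
])

```text
clock: 0.9
tcp_pos: [0.4637, 0.2767, 0.2701]
tool_rot: [-3.141, 0.0, 1.583]
force: [0.9, 0.4, 0.3]
gripper_width: 0.0856
gripper_force: 0.0
```

```bash
python3 - <<'E'
from h import *
s=state();print(s["clock"],s["tcp_pos"],s["tool_rot"],s["joint_positions"].round(2))
d=get_image("wrist");np.savez("w1.npz",**d)
cv2.imwrite("pics/w1.png",cv2.cvtColor(d["frame"],cv2.COLOR_RGB2BGR));print(d["extrinsics"].round(3),proj(d,np.array([.468,.271,.16])))
rel([.468,.271,.27],[np.pi,0,np.pi/2])
E
```

```text
0.9 [0.46372124 0.27667346 0.27007374] [-3.14087944e+00  1.22886982e-04  1.58260894e+00] [0.33 0.37 1.6  0.   1.18 0.32]
[[ 1.     0.011  0.003  0.463]
 [ 0.012 -0.963 -0.27   0.346]
 [-0.001  0.27  -0.963  0.412]
 [ 0.     0.     0.     1.   ]] [259.34721378 196.09176453]
rotvec [0.005 0.005 0.002] cm [ 0.01 -0.2   0.02]
```

View pics/w1.png

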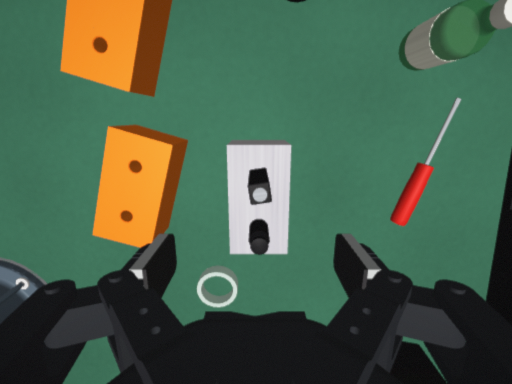

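The wrist view shows the probe cap at (260,194), predicted at (259,196). The driver is at (259,236) and clear of the finger line. The handle looks turned by a few degrees, so I'll measure that from its outline.

```bash
python3 - <<'E'
from h import *
d=np.load("w1.npz");g=d["frame"].astype(int);mn=g.max(2)
m=(mn<110).astype(np.uint8);m[:150]=0;m[214:]=0;m[:,235:]*=1;m[:,:236]=0;m[:,284:]=0
cap=(mn>=110).astype(np.uint8)
c,_=cv2.findContours(m,0,2);c=max(c,key=cv2.contourArea)
p=cv2.approxPolyDP(cv2.convexHull(c),1.5,True)[:,0];print(p.tolist())
for z,lab in((.16,"top"),(.08,"base")):
    q=[u for u in p if (u[1]>185 if z>.1 else u[1]<185)]
    print(lab,[(u.tolist(),onz(d,u.astype(float),z)[:2].round(4).tolist()) for u in q])
im=cv2.cvtColor(d["frame"],cv2.COLOR_RGB2BGR)[160:212,238:282]
im=np.clip(im.astype(float)*2.2,0,255).astype(np.uint8)
cv2.imwrite("pics/w1c.png",cv2.resize(im,None,fx=10,fy=10,interpolation=cv2.INTER_CUBIC))
E
```

```text
[[265, 168], [271, 200], [251, 203], [248, 188], [250, 170]]
top [([271, 200], [0.4796, 0.2671]), ([251, 203], [0.4598, 0.2637]), ([248, 188], [0.4567, 0.2791])]
base [([265, 168], [0.4763, 0.2844]), ([250, 170], [0.4573, 0.2816])]
```

View pics/w1c.png

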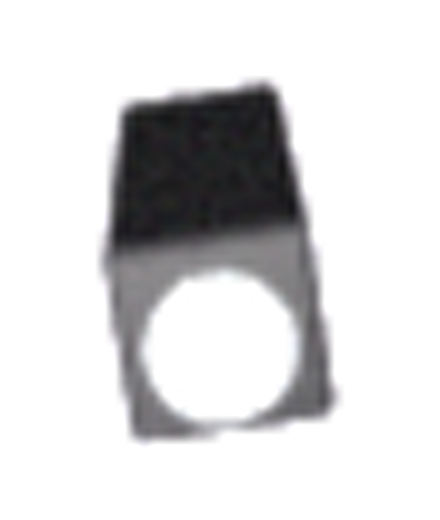

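The crop shows the square top face with a round light cap, turned about 9° (bottom edge (140,438)–(335,408) in the crop). I'll align the fingers to that and go down.

```bash
python3 - <<'E'
from h import *
d=np.load("w1.npz");p=onz(d,(259.7,192.5),.16);print(p)
rel([(p[0]+.468)/2,(p[1]+.271)/2,.104],[np.pi,0,np.pi/2+.16]);s=state();print(s["tcp_pos"],s["tool_rot"])
E
```

```text
[0.46828705 0.27469693 0.16      ]
rotvec [ 0.005  0.005 -0.158] cm [ 0.27 -0.27 16.62]
[0.46996551 0.27094723 0.27020407] [3.13637683 0.00490812 1.57306833]
```

Request:
servo_tool([
  [0, 0, -0.07, 0.1, 0, 1, 1],
  [0, 0, -0.145, 0.2, 0, 3.5, 1],
  [0, 0, -0.145, 0.2, 0, 6.5, 1],
  [0, 0, -0.145, 0.2, 0, 8, 1],
  [0, 0, -0.145, 0.2, 0, 8, 1],
  [0, 0, -0.145, 0.2, 0, 8, 1],
  [0, 0, -0.145, 0.2, 0, 8, 1],
  [0, 0, -0.145, 0.2, 0, 8, 1],
])

```text
clock: 1.75
tcp_pos: [0.4638, 0.2809, 0.1915]
tool_rot: [3.139, -0.0, 1.734]
force: [-0.6, -0.5, 0.5]
gripper_width: 0.0854
gripper_force: 0.0
```

```bash
python3 - <<'E'
from h import *
rel([.4683,.2725,.104],[np.pi,0,np.pi/2+.16]);s=state();print(s["tcp_pos"],s["tool_rot"],s["qd"].round(3))
d=get_image("wrist")
g=d["frame"].astype(int).min(2);m=g>130;m[:60]=0;m[330:]=0;print([ (b.tolist(),a) for b,a in blobs(m,20)], proj(d,np.array([.4683,.2725,.16])))
E
```

```text
rotvec [ 0.002 -0.     0.003] cm [-0.9   0.29  8.75]
[0.46380631 0.28088875 0.19148015] [ 3.13913248e+00 -3.98842932e-04  1.73410064e+00] [-0.002  0.     0.003 -0.002 -0.003  0.002]
[([481.5, 171.9], np.int32(384)), ([252.9, 218.0], np.int32(7991)), ([259.3, 232.5], np.int32(294)), ([137.6, 272.9], np.int32(84)), ([371.7, 272.7], np.int32(84)), ([187.5, 304.0], np.int32(228))] [259.21288834 232.34356187]
```

Request:
servo_tool([
  [0, 0, 0, -0.5, 0.15, 0, 1],
  [0, 0, 0, -0.9, 0.3, 0.5, 1],
  [0, 0, 0, -0.9, 0.3, 2.5, 1],
  [0, 0, 0, -0.9, 0.3, 4.5, 1],
  [0, 0, 0, -0.9, 0.3, 6.5, 1],
  [0, 0, 0, -0.9, 0.3, 8.7, 1],
  [0, 0, 0, -0.9, 0.3, 8.7, 1],
  [0, 0, 0, -0.9, 0.3, 8.7, 1],
])

```text
clock: 2.6
tcp_pos: [0.4676, 0.2718, 0.1031]
tool_rot: [-3.141, 0.0, 1.733]
force: [0.8, -0.3, -0.0]
gripper_width: 0.0855
gripper_force: 0.0
```

```bash
python3 - <<'E'
from h import *
rel([.4683,.2725,.104],[np.pi,0,np.pi/2+.16]);s=state();print(s["tcp_pos"],s["tool_rot"],s["force"],s["qd"].round(3))
E
```

```text
rotvec [-0.001  0.     0.003] cm [ 0.06  0.08 -0.09]
[0.46757112 0.27181325 0.10312499] [-3.14070570e+00  1.77660880e-04  1.73342021e+00] [ 0.76974746 -0.34255662 -0.00900421] [ 0.004 -0.025 -0.017 -0.    -0.003  0.001]
```

Within 1 mm of target, so I'll close the fingers.

Request:
servo_tool([
  [0, 0, 0, 0.05, 0.05, 0, 0],
  [0, 0, 0, 0.05, 0.05, 0, 0],
  [0, 0, 0, 0.05, 0.05, 0, 0],
  [0, 0, 0, 0.05, 0.05, 0, 0],
  [0, 0, 0, 0.05, 0.05, 0, 0],
  [0, 0, 0, 0.05, 0.05, 0, 0],
  [0, 0, 0, 0.05, 0.05, 0, 0],
  [0, 0, 0, 0.05, 0.05, 0, 0],
])

```text
clock: 3.4
tcp_pos: [0.4683, 0.2728, 0.1039]
tool_rot: [3.14, -0.0, 1.734]
force: [-0.9, -0.9, 5.8]
gripper_width: 0.0213
gripper_force: 59.0
```

Request:
servo_tool([
  [0, 0, 0, 0, 0, -1, 0],
  [0, 0, 0, 0, 0, -3, 0],
  [0, 0, 0, 0, 0, -5, 0],
  [0, 0, 0, 0, 0, -7.5, 0],
  [0, 0, 0, 0, 0, -10, 0],
  [0, 0, 0, 0, 0, -12.5, 0],
  [0, 0, 0, 0, 0, -14, 0],
  [0, 0, 0, 0, 0, -14, 0],
])

```text
clock: 4.2
tcp_pos: [0.469, 0.2731, 0.2456]
tool_rot: [3.137, -0.001, 1.734]
force: [0.1, 0.4, -0.7]
gripper_width: 0.0214
gripper_force: 59.4
```

```bash
python3 - <<'E'
from h import *
s=state();print(s["clock"],s["tcp_pos"],s["tool_rot"],s["force"],s["gripper_width"],s["joint_positions"].round(2))
for n in("top","side","wrist"):
    d=get_image(n);np.savez(n+"2.npz",**d)
d=np.load("side2.npz");t=np.load("top2.npz")
R=Rn.from_euler("xyz",s["tool_rot"])
for n in("side2","top2","wrist2"):
    e=np.load(n+".npz")
    print(n,"grip",proj(e,R.apply([0,0,-.019])+s["tcp_pos"]),"tip pred",proj(e,R.apply([0,0,.091])+s["tcp_pos"]))
b=lambda z:cv2.cvtColor(z["frame"],cv2.COLOR_RGB2BGR)
cv2.imwrite("pics/m2.png",np.hstack([cv2.resize(b(d)[150:300,170:340],None,fx=2.3,fy=2.3),cv2.resize(b(np.load("wrist2.npz")),(391,345))]))
E
```

```text
4.2 [0.46901434 0.2731498  0.24564971] [ 3.13675705e+00 -8.15070326e-04  1.73391763e+00] [ 0.14770112  0.37379084 -0.66757125] 0.021414554581825597 [0.32 0.4  1.63 0.   1.11 0.16]
side2 grip [250.48930044 220.30756586] tip pred [250.14118632 248.0967945 ]
top2 grip [165.7335445  190.51933074] tip pred [173.82270455 198.19575688]
wrist2 grip [258.31364343 259.04838958] tip pred [257.34895969 196.47578975]
```

View pics/m2.png

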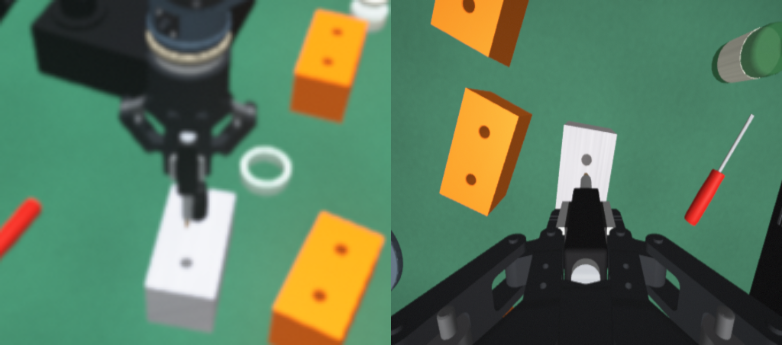

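The probe is out and held. Its tip sits in the wrist view at about (255,195), predicted at (257,196). The stand's left hole is empty and the driver is untouched. Next is the hover above the pad.

```bash
cat >> h.py <<'E'
psi=np.deg2rad(-11.);n=Rn.from_euler("z",psi).apply([-np.sin(np.deg2rad(25)),0,np.cos(np.deg2rad(25))])
pad=np.array([.553,-.179,.137])
ex=np.array([-np.sin(psi),np.cos(psi),0]);RT=Rn.from_matrix(np.c_[ex,np.cross(-n,ex),-n]);L=.094
E
python3 - <<'E'
from h import *
print(pad+n*(L+.05),RT.as_euler("xyz"));rel(pad+n*(L+.05),RT.as_euler("xyz"))
E
```

```text
[ 0.49326109 -0.16738793  0.26750832] [2.70526034e+00 2.22044605e-16 1.37881011e+00]
rotvec [-0.434 -0.077  0.35 ] cm [-43.82  -4.55  -2.49]
```

Request:
servo_tool([
  [0, 0, 0, -1, 0, -3, 0],
  [0, 0, 0.05, -5, -0.5, -4, 0],
  [-0.05, 0, 0.1, -9.5, -1, -4, 0],
  [-0.1, -0.02, 0.15, -14, -1.5, -4, 0],
  [-0.17, -0.03, 0.2, -18.5, -2, -4, 0],
  [-0.23, -0.04, 0.24, -23, -2.5, -4, 0],
  [-0.29, -0.05, 0.28, -27, -3, -4, 0],
  [-0.33, -0.06, 0.3, -30, -3.3, -4, 0],
])

```text
clock: 5.15
tcp_pos: [0.4823, -0.0304, 0.2817]
tool_rot: [2.81, 0.009, 1.427]
force: [0.8, -0.9, -2.3]
gripper_width: 0.0215
gripper_force: 59.4
```

Request:
servo_tool([
  [0, 0, 0, 0, 0, 0, 0],
  [0, 0, 0, 0, 0, 0, 0],
  [0, 0, 0, 0, 0, 0, 0],
  [0, 0, 0, 0, 0, 0, 0],
  [0, 0, 0, 0, 0, 0, 0],
  [0, 0, 0, 0, 0, 0, 0],
  [0, 0, 0, 0, 0, 0, 0],
  [0, 0, 0, 0, 0, 0, 0],
])

```text
clock: 5.95
tcp_pos: [0.4841, -0.0284, 0.2834]
tool_rot: [2.808, 0.009, 1.43]
force: [0.2, 0.3, -1.1]
gripper_width: 0.0212
gripper_force: 59.4
```

```bash
python3 - <<'E'
from h import *
s=state();print(s["clock"],s["tcp_pos"],s["tool_rot"],s["force"],s["gripper_width"]);rel(pad+n*(L+.05),RT.as_euler("xyz"))
E
```

```text
5.95 [ 0.48408762 -0.02842026  0.2833622 ] [2.80750421 0.00933941 1.42992698] [ 0.1934823   0.31650172 -1.10815836] 0.021223770393359254
rotvec [-0.102 -0.011  0.051] cm [-13.61   2.14   2.56]
```

Request:
servo_tool([
  [-0.02, 0, 0.01, -2.5, 0.3, 0, 0],
  [-0.05, -0.01, 0.02, -6, 0.8, 0.3, 0],
  [-0.08, -0.01, 0.04, -9.5, 1.4, 0.8, 0],
  [-0.1, -0.01, 0.05, -12.3, 2, 1.6, 0],
  [-0.1, -0.01, 0.05, -13.6, 2.15, 2.5, 0],
  [-0.1, -0.01, 0.05, -13.6, 2.15, 2.5, 0],
  [-0.1, -0.01, 0.05, -13.6, 2.15, 2.5, 0],
  [-0.1, -0.01, 0.05, -13.6, 2.15, 2.5, 0],
])

```text
clock: 6.75
tcp_pos: [0.4929, -0.1665, 0.2682]
tool_rot: [2.708, -0.0, 1.38]
force: [0.2, 0.2, -0.8]
gripper_width: 0.0215
gripper_force: 59.3
```

```bash
python3 - <<'E'
from h import *
s=state();print(s["clock"],s["tcp_pos"],s["tool_rot"],s["force"]);rel(pad+n*(L+.05),RT.as_euler("xyz"))
d=get_image("wrist");np.savez("w3.npz",**d);t=get_image("top");np.savez("t3.npz",**t);q=get_image("side");np.savez("s3.npz",**q)
R=Rn.from_euler("xyz",s["tool_rot"]);tip=R.apply([0,0,L])+s["tcp_pos"]
for e in(d,t,q):print("pad",proj(e,pad).round(1),"tip",proj(e,tip).round(1),"base",proj(e,R.apply([0,0,L-.02])+s["tcp_pos"]).round(1))
u,v=proj(d,pad).astype(int);b=lambda z:cv2.cvtColor(z["frame"],cv2.COLOR_RGB2BGR)
a=b(d)[120:300,160:350];c=b(q)[90:180,210:320]
a=cv2.resize(a,None,fx=2.6,fy=2.6,interpolation=cv2.INTER_CUBIC);c=cv2.resize(c,(286,a.shape[0]//2))
c=cv2.copyMakeBorder(c,0,a.shape[0]-c.shape[0],0,0,cv2.BORDER_CONSTANT)
cv2.imwrite("pics/m3.png",np.hstack([a,c]))
E
```

```text
6.75 [ 0.49292162 -0.16646702  0.26819049] [ 2.70758788e+00 -3.92961577e-04  1.38047504e+00] [ 0.23737626  0.23369349 -0.7955445 ]
rotvec [-0.002 -0.001  0.001] cm [-0.08  0.02  0.08]
pad [255.9 182.9] tip [255.6 194.9] base [255.7 201.5]
pad [320.5 173.5] tip [321.4 176.4] base [322.  177.5]
pad [254.3 141.9] tip [260.3 132.8] base [262.8 129. ]
```

View pics/m3.png

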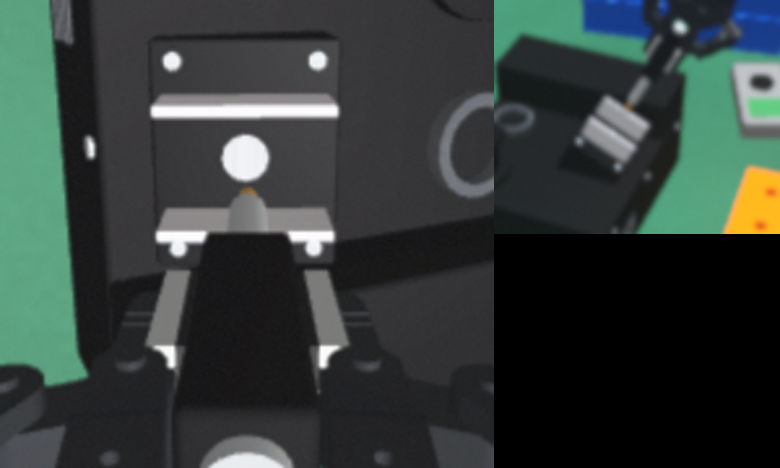

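The wrist view has the pad at about (254,180) and the brass tip at (255,192), offset as predicted to within 1 px (under 1 mm). The plates run level in the view and the nose is centred between them. I'll take a force baseline and go down to just above contact.

Request:
servo_tool([
  [0, 0, 0, -0.05, 0, 0.6, 0],
  [0, 0, 0, -0.08, 0.02, 1.3, 0],
  [0, 0, 0, -0.08, 0.02, 2, 0],
  [0, 0, 0, -0.08, 0.02, 2.7, 0],
  [0, 0, 0, -0.08, 0.02, 3.4, 0],
  [0, 0, 0, -0.08, 0.02, 4.1, 0],
  [0, 0, 0, -0.08, 0.02, 4.4, 0],
  [0, 0, 0, -0.08, 0.02, 4.4, 0],
])

```text
clock: 7.7
tcp_pos: [0.5112, -0.1718, 0.2275]
tool_rot: [2.708, -0.001, 1.379]
force: [-1.2, 0.3, -0.8]
gripper_width: 0.0215
gripper_force: 59.4
```

```bash
cat >> h.py <<'E'
def chk(name,k=12):
    F=[];T=[]
    for i in range(k):
        d=get_image("wrist");s=state();F.append(s["force"]);T.append(s["tcp_pos"])
    F=np.array(F);R=Rn.from_euler("xyz",s["tool_rot"]);p=np.mean(T,0);tip=p+R.apply([0,0,L])
    print(s["clock"],"Fn",(F@n).mean().round(2),"+-",(F@n).std().round(2),"F",F.mean(0).round(2),"grip",s["gripper_width"].round(4))
    print("tip (free) in pad frame mm: ey",((tip-pad)@ex*1e3).round(1),"up-slope",((tip-pad)@np.cross(ex,n)*1e3).round(1),"n",((tip-pad)@n*1e3).round(1),"tilt",np.degrees(np.arccos(-R.as_matrix()[:,2]@n)).round(2))
    np.savez(name+".npz",**d);print("pad",proj(d,pad).round(1),"tip",proj(d,tip).round(1))
    return d
E
python3 - <<'E'
from h import *
d=chk("w4")
g=d["frame"].astype(int).min(2);m=g>150;m[:140]=0;m[240:]=0;m[:,:200]=0;m[:,310:]=0;print([(b.tolist(),int(a)) for b,a in blobs(m,10)])
h=cv2.cvtColor(d["frame"],cv2.COLOR_RGB2HSV);k=(h[...,0]>8)&(h[...,0]<28)&(h[...,1]>110)&(h[...,2]>60);k[:140]=0;k[240:]=0;k[:,:200]=0;k[:,310:]=0;print("brass",blobs(k,1))
cv2.imwrite("pics/m4.png",cv2.resize(cv2.cvtColor(d["frame"],cv2.COLOR_RGB2BGR)[140:240,195:320],None,fx=5,fy=5,interpolation=cv2.INTER_CUBIC))
E
```

```text
Traceback (most recent call last):
  File "h.py", line 26, in chk
    print(s["clock"],"Fn",(F@n).mean().round(2),"+-",(F@n).std().round(2),"F",F.mean(0).round(2),"grip",s["gripper_width"].round(4))
                                                                                                        ^^^^^^^^^^^^^^^^^^^^^^^^
AttributeError: 'float' object has no attribute 'round'
```

```bash
sed -i 's/s\["gripper_width"\].round(4)/s["gripper_width"]/' h.py
python3 - <<'E'
from h import *
d=chk("w4")
g=d["frame"].astype(int).min(2);m=g>150;m[:140]=0;m[240:]=0;m[:,:200]=0;m[:,310:]=0;print([(b.tolist(),int(a)) for b,a in blobs(m,10)])
cv2.imwrite("pics/m4.png",cv2.resize(cv2.cvtColor(d["frame"],cv2.COLOR_RGB2BGR)[140:240,195:320],None,fx=5,fy=5,interpolation=cv2.INTER_CUBIC))
E
```

```text
8.9 Fn -0.83 +- 0.5 F [ 0.07 -0.11 -0.88] grip 0.021266905695579968
tip (free) in pad frame mm: ey -0.9 up-slope -0.0 n 6.5 tilt 0.12
pad [255.5 192.1] tip [255.5 194.9]
[([286.0, 145.1], 61), ([219.9, 145.5], 57), ([252.0, 166.9], 874), ([253.9, 189.9], 353), ([224.2, 220.0], 288), ([283.9, 219.6], 237)]
```

View pics/m4.png

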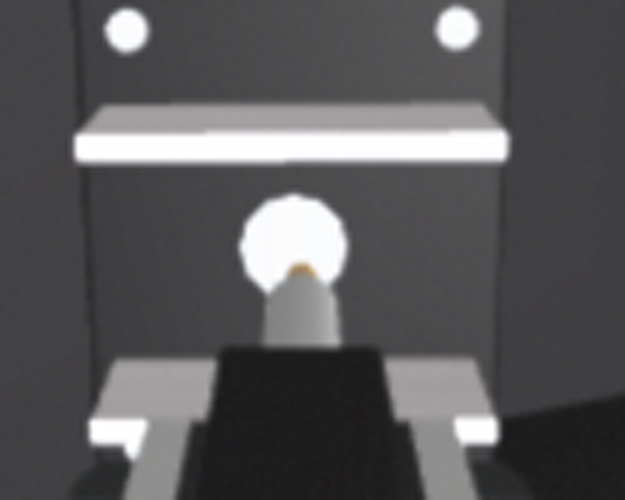

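The pad circle is centred at about (253.7,189.2) and the brass tip at (255.3,193), which is about 1.5 mm off in each image axis. I'll correct that above the pad and press part-way first.

Request:
servo_tool([
  [0, 0, 0, 0.1, -0.1, 0, 0],
  [0, 0, 0, 0.13, -0.15, 0, 0],
  [0, 0, 0, 0.13, -0.15, 0.2, 0],
  [0, 0, 0, 0.13, -0.15, 0.45, 0],
  [0, 0, 0, 0.13, -0.15, 0.7, 0],
  [0, 0, 0, 0.13, -0.15, 0.9, 0],
  [0, 0, 0, 0.13, -0.15, 1.0, 0],
  [0, 0, 0, 0.13, -0.15, 1.0, 0],
])

```text
clock: 9.7
tcp_pos: [0.5144, -0.1711, 0.2184]
tool_rot: [2.707, -0.0, 1.379]
force: [-0.9, -0.1, 0.3]
gripper_width: 0.0214
gripper_force: 59.4
```

```bash
python3 -c "
from h import *
chk('w5',16)"
```

```text
10.5 Fn 0.16 +- 0.54 F [-0.32  0.05  0.02] grip 0.02154118094245139
tip (free) in pad frame mm: ey 0.4 up-slope -1.5 n -3.4 tilt 0.12
pad [257.2 196.4] tip [255.5 194.9]
```

The normal force rose about 1.0 N, so the tip is about 4 mm in, against 3.4 mm by geometry. I'll add 3 mm more.

Request:
servo_tool([
  [0, 0, 0, 0, 0, 0.1, 0],
  [0, 0, 0, 0, 0, 0.2, 0],
  [0, 0, 0, 0, 0, 0.3, 0],
  [0, 0, 0, 0, 0, 0.3, 0],
  [0, 0, 0, 0, 0, 0.3, 0],
  [0, 0, 0, 0, 0, 0.3, 0],
  [0, 0, 0, 0, 0, 0.3, 0],
  [0, 0, 0, 0, 0, 0.3, 0],
])

```text
clock: 11.3
tcp_pos: [0.5156, -0.1713, 0.2158]
tool_rot: [2.707, -0.0, 1.379]
force: [-0.3, -0.5, 0.3]
gripper_width: 0.0214
gripper_force: 59.5
```

```bash
python3 - <<'E'
from h import *
d=chk('w6',16)
cv2.imwrite("pics/m6.png",cv2.resize(cv2.cvtColor(d["frame"],cv2.COLOR_RGB2BGR)[140:240,195:320],None,fx=5,fy=5,interpolation=cv2.INTER_CUBIC))
E
```

```text
12.1 Fn 0.76 +- 0.47 F [-0.35  0.18  0.66] grip 0.02111609186341758
tip (free) in pad frame mm: ey 0.4 up-slope -1.5 n -6.5 tilt 0.12
pad [257.2 197.4] tip [255.5 194.9]
```

View pics/m6.png

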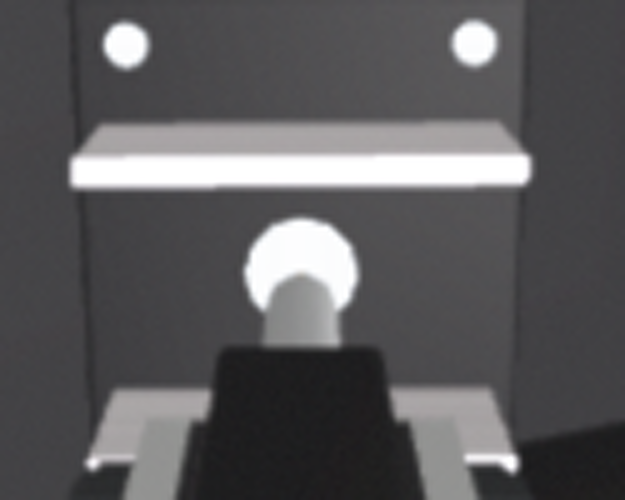

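The nose is centred on the pad (pad centre at crop (301,276), nose axis at x≈302) and clear of both plates. The normal force is about 1.6 N above baseline, so the tip is about 6.4 mm in. I'm handing the job in.

```bash
python3 -c "
from station import finish_job
print(finish_job())"
```

```text
the job is handed in; nothing more can be done
None
```

The job is handed in with the gripper still holding the probe on the pad: square to the face within about 1°, tip within about 2 mm of the pad's centre, spring tip about 6.5 mm in (about 1.6 N), clear of both guard plates. These are my own measurements; no verdict came back.

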